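# Sweep the grinding pucks off the draining board into the catch pan

## Robot

A 7-joint arm with a two-finger parallel gripper is mounted at the origin on the work surface. World frame = base frame: x ahead of the robot, y to its left, z up, the work surface at z = 0. Lengths are in mm, angles in rad, forces in N, time in s.
With the tool pointing down it reaches from about 400 to 875 mm from the base axis. Payload 4.4 kg.
Tool frame: the origin (TCP) lies at the very end of the fingers, on their centre line; the grasp point (between the pads) lies 19 mm behind it; z points along the fingers, y is the line along which they close (so a half turn about z gives the same grasp; the last joint's range is limited). The gripper opens to 85 mm and grips with 20 to 120 N. Pads are 22 mm wide; open, the fingers measure 114 mm over their backs; the gripper's body (76 mm by 85 mm) begins 54 mm behind the grasp point. The pads swing forward as they close: fully open they stand 13 mm farther back than shut.
Start: joints at [-1.203, 0.628, 0.038, 1.517, -0.027, 0.996, -0.02], TCP at [273.188, 589.819, 231.313] pointing down, gripper open.
Joint ranges: [-3.06, 3.06], [-0.37, 2.12], [-1.25, 1.32], [0.18, 2.47], [-1.1, 4.24], [0.23, 1.98], [-2.94, 2.94]. Speed limits (rad/s): [2.57, 2.57, 3.14, 3.14, 3.14, 3.14, 3.14].

## Interface

Orientations are given as [roll, pitch, yaw] about the fixed x, y, z axes, in that order (R = Rz(yaw) Ry(pitch) Rx(roll)).
In Python, from cell import read_state, get_image, camera_info, finish_job gives the robot as it stands.
- The arm moves only by the tool play_rows, never from a script. Its argument "deltas" is one flat list of numbers, 7 for each row, row after row: the shift along the tool's x, y, z in mm, then the turn, a rotation vector about the tool's x, y, z in rad, then the opening, from 0 (shut) to 1 (fully open). In form: [dx, dy, dz, ax, ay, az, grip, dx, dy, dz, ax, ay, az, grip, ...]. A call has 1 to 10 rows; each row is the pose to reach, as a shift and turn from the pose commanded when the call began, along the tool's axes at that moment; what a row does not reach only later rows make up. A row lasts 1/8 s, in which the tool goes at most 62.5 mm and 10.7 degrees, less where a joint would pass 70% of its speed; a pose out of reach is approached as far as the arm can. A call with a gripper value outside its range is refused whole. The fingers move at their own pace and stop on an object; the grip force is fixed at half the most. Time passes only in rows, so rows that repeat a pose let the fingers close. It gives the time, the measured TCP pose, the force, the opening and the grip force at its end, in the units of the state.
- read_state(): the state, without advancing time (a new reading comes with each control period).
- get_image(name): name is "scene" or "side" or "wrist"; returns the picture (384x512x3 uint8, red, green, blue); there is no depth.
- camera_info(name): a dict with "fx", "fy", "cx", "cy" (pixels), "distortion" ([k1, k2, p1, p2, k3] as OpenCV has them; the pictures are not rectified), "T" (4x4, takes a point from camera to world coordinates). Camera axes: x right, y down, z forward; pixel columns grow to the right and rows downward; lengths in mm; the calibration is good to about 2 mm. A picture is of the moment at which its call begins: read the wrist's pose just before it. camera_info takes no time and is no camera call; for the wrist camera it gives the pose at the moment of the call.
- finish_job(): hands the job in; it is judged then, once.
The state is a dict: "clock": time; "qpos": joint angles; "qd": joint speeds; "tau": joint torques, N m; "eef_pos": TCP position; "tool_rot": TCP orientation; "force": force on the tool from outside, world axes, zero at the start; "torque": the same for the moment, N m; "width": finger opening in mm; "gripper_force": force on a finger pad.
Only numpy, scipy, OpenCV 4.12 (cv2) and the standard library are available. Lean on these libraries where they do the work, as an engineer would, in place of code of your own. Each camera call takes 0.05 s, during which the arm holds its last target. There are 200 camera calls.

## Task

With closed fingertips, push the three flat steel grinding pucks across the draining board and over its open edge so that all three drop into the steel catch pan standing along that edge. Only push them, never pick them up or carry them; leave the two amber vials standing where they are on the board, and do not disturb anything else on the bench.

Things in the scene. Friction and masses are not known exactly. Their poses are not given: they have to be found in the camera images.
- board: White plastic draining board on rubber feet, fixed to the bench: 260 mm along its x, 220 mm along its y, flat top 60 mm above the bench. Low lips (6 mm wide, 12 mm high above the top) along its two x edges; the two y edges (110 mm from the centre) are open, with no lip. Origin at bench level under its centre. The board's place and yaw (up to about 0.3 rad) change from start to start
- pan: Open stainless steel catch pan, fixed, 270 x 120 mm (its x, y) and 40 mm high, wall and floor 3 mm; axes parallel to the board's. It stands on the bench along one of the board's two open y edges (which one changes), its near wall tucked 10 mm under the board, so what is pushed over that edge drops in. Origin at bench level under its centre, 160 mm from the board's centre along the board's +y or -y
- rack: Black plastic vial rack, fixed, 250 x 110 mm, block 28 mm high with some short capped vials in it up to 56 mm above the bench. It stands along the board's other open edge, origin at bench level under its centre. Nothing should land on it
- puck1_center (a point): Centre of a steel grinding puck: plain flat disc 28 mm across, 14 mm high, about 70 g, loose on the board; all three are alike. Pucks and vials on the board stand at least 38 mm apart (centres) along the board's x, within 60 mm of its middle along its y, in any order: a straight path along the board's y is free before and behind each puck
- puck2_center (a point): Centre of a steel grinding puck: plain flat disc 28 mm across, 14 mm high, about 70 g, loose on the board; all three are alike. Pucks and vials on the board stand at least 38 mm apart (centres) along the board's x, within 60 mm of its middle along its y, in any order: a straight path along the board's y is free before and behind each puck
- puck3_center (a point): Centre of a steel grinding puck: plain flat disc 28 mm across, 14 mm high, about 70 g, loose on the board; all three are alike. Pucks and vials on the board stand at least 38 mm apart (centres) along the board's x, within 60 mm of its middle along its y, in any order: a straight path along the board's y is free before and behind each puck
- vial1: Small amber glass vial with white cap standing on the board among the pucks, 23 mm across, 50 mm high, 30 g. Origin at the centre of its foot. Must stay as it is
- vial2: Small amber glass vial with white cap standing on the board among the pucks, 23 mm across, 50 mm high, 30 g. Origin at the centre of its foot. Must stay as it is
- beaker: Glass beaker on the bench, 80 mm across, 100 mm high; bystander
- mortar: White porcelain bowl on the bench, 90 mm across, 50 mm high; bystander
- jar: Amber jar on the bench, 60 mm across, 90 mm high; bystander
- spatula: Slim steel lab spatula, 170 mm long, 5 mm thick, lying on the bench to the robot's left; bystander
- flask: White plastic bottle on the bench, 64 mm across, 130 mm high; bystander

How it is judged (in metres and radians):
At the end, for the whole second after the job is handed in: All three puck centres lie inside the catch pan (within 135 mm along its x, 60 mm along its y, less than 45 mm above its underside), at rest; both vials stand upright (within 0.15 rad) on the board within 20 mm of where they started (x of puck1_center in the frame of pan between -0.135 and 0.135 m and y of puck1_center in the frame of pan between -0.06 and 0.06 m and z of each of puck1_center, puck2_center, puck3_center in the frame of pan below 0.045 m and linear speed of each of puck1, puck2, puck3 below 0.02 m/s and x of puck2_center in the frame of pan between -0.135 and 0.135 m and y of puck2_center in the frame of pan between -0.06 and 0.06 m and x of puck3_center in the frame of pan between -0.135 and 0.135 m and y of puck3_center in the frame of pan between -0.06 and 0.06 m and angle between each of vial1, vial2's own z axis and vertical below 0.15 rad and height (world z) of each of vial1, vial2 above 0.055 m and distance of each of vial1, vial2 from where it was at the start of the episode below 0.02 m); the robot touches nothing.
It fails at once if a puck is lifted more than about 15 mm off the board (height (world z) of any of puck1_center, puck2_center, puck3_center above 0.082 m).
It fails at once if a puck is carried out over the middle of the pan at board height instead of dropping over the edge ((y of puck1_center in the frame of pan between -0.02 and 0.02 m and height (world z) of puck1_center above 0.066 m) or (y of puck2_center in the frame of pan between -0.02 and 0.02 m and height (world z) of puck2_center above 0.066 m) or (y of puck3_center in the frame of pan between -0.02 and 0.02 m and height (world z) of puck3_center above 0.066 m)).
It fails at once if a vial on the board is knocked over (tilt over 0.4 rad) or shifted more than 20 mm (distance of any of vial1, vial2 from where it was at the start of the episode above 0.02 m or angle between any of vial1, vial2's own z axis and vertical above 0.4 rad).
It fails at once if a bystander on the bench is shifted more than 30 mm (distance of any of beaker, mortar, jar, spatula, flask from where it was at the start of the episode above 0.03 m).
It also fails if it takes over 58 s, if anything falls off the work surface, if the arm or the gripper's body presses on something with over 40 N, if the wrist force passes 120 N, or if a joint passes its speed limit or range.

## Working session

There is one attempt and no reset: what is moved stays moved. The work goes in short steps, Python scripts to look and compute and a tool call to move; the robot and the scene stay as the last step left them, time stands still between calls to the robot, and variables do not carry over. Pictures are saved under pics/ and viewed, at most 10 in all, crops included, and the job is handed in when it is done.

Besides the shell and the picture viewer there is one more tool, called after "Call:" in YAML: its name, and indented under it one key for each argument. play_rows: Moves the arm, as the interface text tells. Its arguments: {"type":"object","properties":{"deltas":{"type":"array"}},"required":["deltas"]}

```bash
mkdir -p pics
python3 - <<'E'
from cell import *
import cv2,numpy as np
s=read_state();print(s['clock'],s['eef_pos'],s['tool_rot'],s['width'])
for n in('scene','side'):
    im=get_image(n);c=camera_info(n);cv2.imwrite(f'pics/{n}0.png',im[:,:,::-1])
    print(n,c['fx'],c['fy'],c['cx'],c['cy'],c['distortion'],np.round(c['T'],3).tolist())
a=cv2.imread('pics/scene0.png');b=cv2.imread('pics/side0.png')
E
```

```text
0.0 [272.92058797 589.26118117 230.3922167 ] [-3.13972481e+00  1.18892143e-05  2.70776422e+00] 85.58107184181017
scene 433.2252785626861 433.2252785626861 259.7080041697025 190.18438051248935 [-0.03248449  0.          0.          0.          0.        ] [[-0.675, 0.584, -0.451, 1148.643], [0.738, 0.547, -0.395, 503.815], [0.016, -0.6, -0.8, 1114.372], [0.0, 0.0, 0.0, 1.0]]
side 483.12332264831406 483.12332264831406 254.0265177476191 184.2473835940744 [-0.10144232  0.          0.          0.          0.        ] [[0.669, -0.477, 0.57, -237.296], [-0.743, -0.449, 0.496, -731.718], [0.02, -0.755, -0.655, 1000.042], [0.0, 0.0, 0.0, 1.0]]
```

View pics/scene0.png

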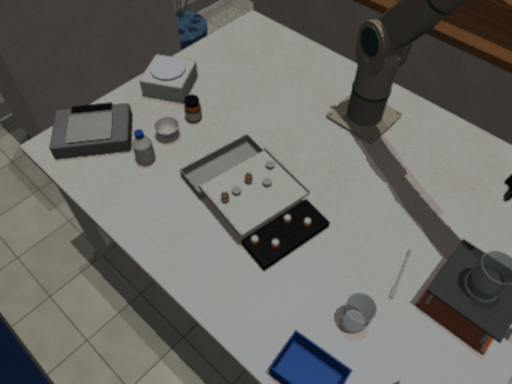

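View pics/side0.png

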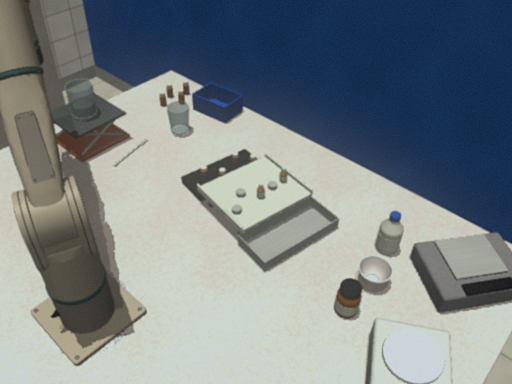

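Scene view: board around (255,190), pan at its upper left, rack at (285,235); pucks near (270,165), (267,182), (237,191); vials near (248,178), (225,197). Side view: pucks near (237,209), (241,192), (272,185); vials near (261,191), (284,176). I'll enlarge both for measuring.

Run:
```python
import cv2,numpy as np
a=cv2.imread('pics/scene0.png')[130:240,180:320];b=cv2.imread('pics/side0.png')[145:255,180:320]
f=lambda i:cv2.resize(i,None,fx=5,fy=5,interpolation=cv2.INTER_CUBIC)
cv2.imwrite('pics/a.png',f(a));cv2.imwrite('pics/b.png',f(b))
```

```text
(no output)
```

View pics/a.png

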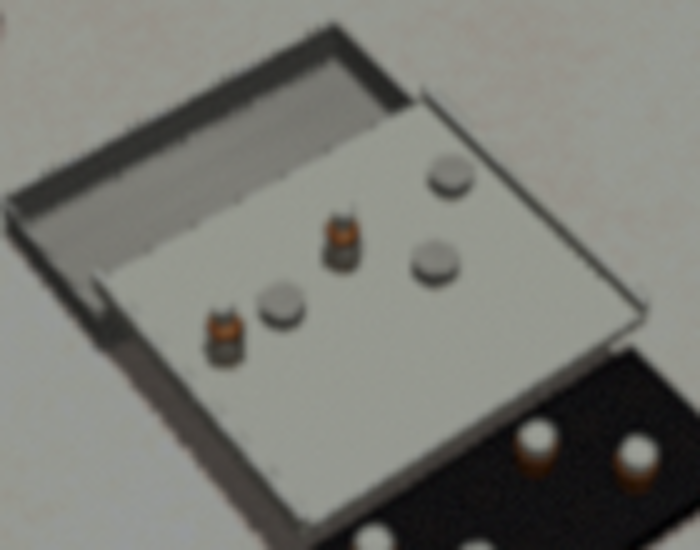

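View pics/b.png

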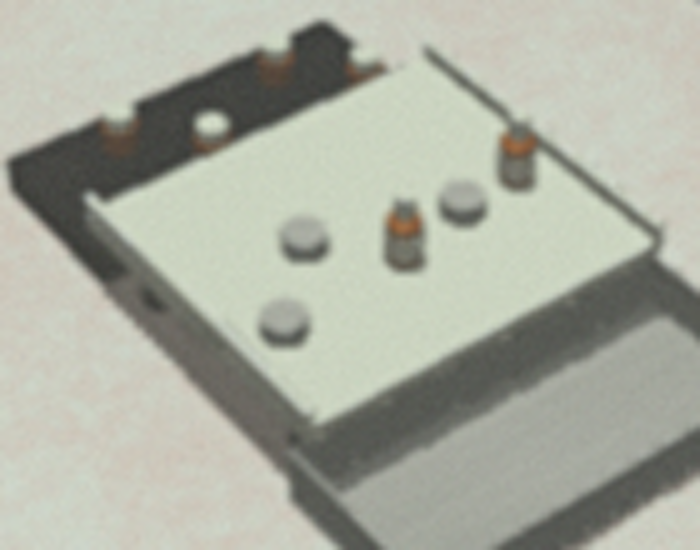

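Crops: the scene shows puck tops at (452,172), (437,258), (282,300), and vial feet at about (225,352), (342,260). The side shows puck tops at (286,317), (305,234), (463,198), and vial feet at (405,258), (517,178). The open pan edge is visible in both.

```bash
cat > h.py <<'E'
from cell import *
import cv2,numpy as np
O={'scene':(180,130),'side':(180,145)}
def ray(n,uv,z,crop=True):
    c=camera_info(n);uv=np.array(uv,float)
    if crop: uv=(uv+.5)/5-.5+np.array(O[n])
    K=np.array([[c['fx'],0,c['cx']],[0,c['fy'],c['cy']],[0,0,1]])
    x=cv2.undistortPoints(uv.reshape(1,1,2),K,np.array(c['distortion'])).ravel()
    T=np.array(c['T']);d=T[:3,:3]@[x[0],x[1],1];o=T[:3,3]
    return (o+d*(z-o[2])/d[2])[:2]
E
python3 - <<'E'
from h import *
np.set_printoptions(precision=1,suppress=True)
P={'scene':dict(p1=(452,172),p2=(437,258),p3=(282,300),vA=(342,260),vB=(225,352),e1=(140,262),e2=(400,110),r1=(320,522),r2=(620,328)),
'side':dict(p1=(286,317),p2=(305,234),p3=(463,198),vA=(405,258),vB=(517,178),e1=(640,262),e2=(340,420),r1=(390,75),r2=(120,195))}
W={}
for k in P['scene']:
    z={'p':74,'v':60}.get(k[0],60)
    a,b=[ray(n,P[n][k],z) for n in('scene','side')];W[k]=(a+b)/2;print(k,a,b)
for n in('scene','side'):
    q=[ray(n,P[n][k],60) for k in('e1','e2','r1','r2')]
    for i in(0,2):
        d=q[i+1]-q[i];print(n,'edge ang',np.arctan2(d[1],d[0]))
# corner lips
print('lip', ray('scene',(425,92),72),ray('scene',(645,308),72),ray('scene',(97,280),72),ray('side',(92,198),72),ray('side',(315,418),72),ray('side',(427,48),72),ray('side',(658,235),72))
print('pan top',ray('scene',(333,25),40),ray('scene',(8,200),40))
E
```

```text
p1 [463.8 -55.9] [462.  -63.1]
p2 [521.4 -17. ] [519.5 -23.6]
p3 [609.  -63.5] [606.  -69.4]
vA [554.3 -65.7] [555.3 -69.2]
vB [652.8 -68.8] [655.  -71.2]
e1 [ 640.5 -155.4] [ 645.9 -170.9]
e2 [ 438.3 -123.3] [ 434.3 -129.2]
r1 [699.4  54.2] [677.6  51.1]
r2 [477.3  92.6] [481.  91.]
scene edge ang 2.9846012362160863
scene edge ang 2.9704031721392417
side edge ang 2.9471706618082374
side edge ang 2.941642042715173
lip [ 423.7 -115. ] [463.   98.9] [ 673.6 -156.8] [458.8  90.5] [ 417.8 -126.2] [702.8  42.5] [ 660.4 -171.6]
pan top [ 398.7 -221.4] [ 654.  -266.2]
```

Call:
play_rows:
  deltas: [-24,-20,0,0,0,0,0,-66,-57,0,0,0,-0.03,0,-110,-96,0,0,0,-0.06,0,-155,-135,0,0,0,-0.09,0,-200,-174,0,0,0,-0.12,0,-245,-213,0,0,0,-0.15,0,-290,-252,0,0,0,-0.18,0,-335,-291,0,0,0,-0.21,0,-380,-330,0,0,0,-0.24,0,-420,-365,0,0,0,-0.253,0]

```text
clock: 1.35
eef_pos: [501.4, 79.8, 231.2]
tool_rot: [-3.141, -0.0, 2.96]
force: [0.3, 0.5, 0.4]
width: -0.0
gripper_force: 0.0
```

Call:
play_rows:
  deltas: [-12,-20,15,0,0,0,0,-25,-38,40,0,0,0,0,-38,-55,65,0,0,0,0,-38,-55,65,0,0,0,0]

```text
clock: 1.85
eef_pos: [527.2, 19.2, 164.5]
tool_rot: [-3.14, -0.004, 2.958]
force: [0.3, 0.4, -0.0]
width: 0.3
gripper_force: 0.0
```

Run:
```python
from h import *
s=read_state();c=camera_info('wrist');print(s['eef_pos'],c['fx'],c['cx'],c['cy'],np.round(c['T'],3).tolist())
cv2.imwrite('pics/w1.png',get_image('wrist')[:,:,::-1])
```

```text
[527.17601321  19.2467244  164.51892734] 311.78597798736274 256.6631643148461 191.63522354801262 [[0.182, 0.942, 0.284, 453.599], [0.983, -0.173, -0.055, 33.566], [-0.002, 0.289, -0.957, 305.324], [0.0, 0.0, 0.0, 1.0]]
```

View pics/w1.png

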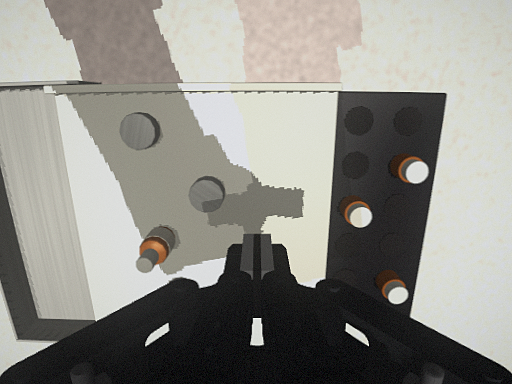

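The wrist view shows puck1's top at (139,129), puck2's top at (206,192) and vial A's foot at about (164,240). The closed fingertips are at (257,240), lined up behind puck2.

Run:
```python
from h import *
R=np.array([[.984,-.179],[.179,.984]])
for n,uv,z in[('p1',(139,129),74),('p2',(206,192),74),('vA',(164,240),60),('pan edge',(80,180),60),('pan edge',(90,290),60),('rack edge',(339,120),60),('rack',(329,270),60),('lip',(200,90),72),('lip',(300,92),72)]:
    w=ray('wrist',uv,z,False);print(n,w.round(1),(R@w).round(1))
print(R@read_state()['eef_pos'][:2])
```

```text
p1 [459.7 -55.1] [462.2  28.1]
p2 [516.3 -17. ] [511.   75.7]
vA [556.1 -66.2] [559.   34.4]
pan edge [ 490.9 -121.4] [504.8 -31.6]
pan edge [ 593.8 -149.4] [611.  -40.7]
rack edge [481.6  94.5] [457.  179.2]
rack [611.4  71.9] [588.8 180.2]
lip [441.2  -4.5] [434.9  74.5]
lip [455.5  66. ] [436.4 146.5]
[515.43535286 114.94984185]
```

Call:
play_rows:
  deltas: [2,0,40,0,0,0,0,2,0,80,0,0,0,0,2,0,96,0,0,0,0,2,0,100,0,0,0,0,2,0,100,0,0,0,0]

```text
clock: 2.52
eef_pos: [527.2, 21.9, 67.3]
tool_rot: [3.141, 0.002, 2.961]
force: [-0.6, 0.2, 0.4]
width: -0.1
gripper_force: 0.0
```

Call:
play_rows:
  deltas: [0,-8,0,0,0,0,0,0,-16,0,0,0,0,0,0,-25,0,0,0,0,0,0,-34,0,0,0,0,0,0,-43,0,0,0,0,0,0,-52,0,0,0,0,0,0,-61,0,0,0,0,0,0,-70,0,0,0,0,0,0,-78,0,0,0,0,0,0,-85,0,0,0,0,0]

```text
clock: 3.78
eef_pos: [510.8, -62.8, 66.2]
tool_rot: [-3.141, -0.0, 2.961]
force: [0.2, 2.7, 4.6]
width: 0.2
gripper_force: 1.8
```

Run:
```python
from h import *
s=read_state();print(s['eef_pos'],s['force'])
cv2.imwrite('pics/w2.png',get_image('wrist')[:,:,::-1])
```

```text
[510.82720679 -62.77637478  66.23163687] [0.19586591 2.73942503 4.56245512]
```

View pics/w2.png

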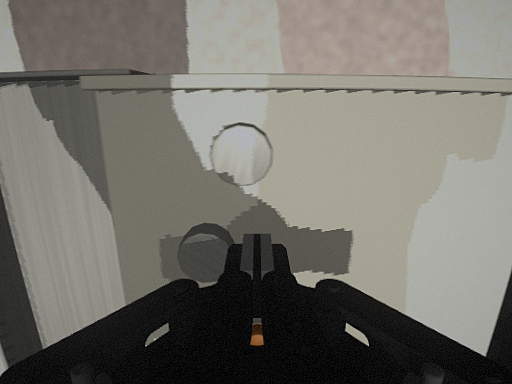

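The wrist view shows puck2 at (206,252), square in front of the fingertips at (257,240). Puck1 hasn't moved, at (241,155). Pushing on.

Call:
play_rows:
  deltas: [0,-8,0,0,0,0,0,0,-16,0,0,0,0,0,0,-24,0,0,0,0,0,0,-32,0,0,0,0,0,0,-39,0,0,0,0,0,0,-45,0,0,0,0,0,0,-51,0,0,0,0,0,0,-57,0,0,0,0,0,0,-62,0,0,0,0,0,0,-66,0,0,0,0,0]

```text
clock: 5.08
eef_pos: [499.1, -127.5, 66.3]
tool_rot: [-3.141, -0.0, 2.961]
force: [0.3, -0.1, -0.4]
width: -0.1
gripper_force: 0.0
```

Run:
```python
from h import *
s=read_state();print(s['eef_pos'],s['force'])
a=get_image('wrist')[:,:,::-1];b=get_image('side')[:,:,::-1][130:274,160:352]
cv2.imwrite('pics/w3.png',np.hstack([cv2.resize(a,(400,300)),cv2.resize(b,(400,300))]))
```

```text
[ 499.0624531  -127.47864732   66.25347991] [ 0.28375524 -0.07480462 -0.39955466]
```

View pics/w3.png

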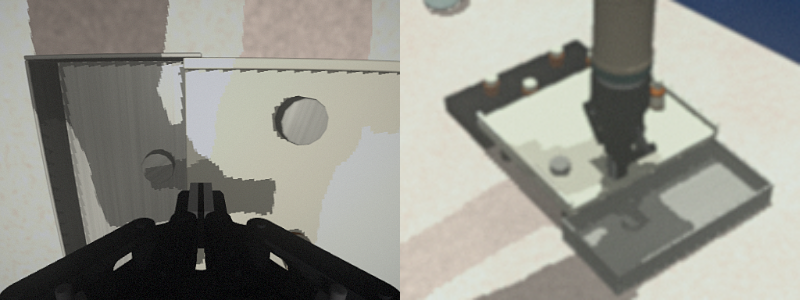

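Puck2 now lies in the pan, at (158,165) in the left panel. Puck1 is next.

Call:
play_rows:
  deltas: [0,6,-25,0,0,0,0,12,30,-45,0,0,0,0,30,65,-45,0,0,0,0,46,95,-45,0,0,0,0,49,104,-40,0,0,0,0,49,104,-20,0,0,0,0,49,104,-3,0,0,0,0,49,104,0,0,0,0,0]

```text
clock: 6.18
eef_pos: [469.3, -16.6, 65.2]
tool_rot: [-3.141, -0.002, 2.96]
force: [0.6, 0.3, 0.7]
width: 0.2
gripper_force: 0.0
```

Call:
play_rows:
  deltas: [0,-6,0,0,0,0,0,0,-13,0,0,0,0,0,0,-21,0,0,0,0,0,0,-29,0,0,0,0,0,0,-37,0,0,0,0,0,0,-45,0,0,0,0,0,0,-53,0,0,0,0,0,0,-60,0,0,0,0,0,0,-67,0,0,0,0,0,0,-73,0,0,0,0,0]

```text
clock: 7.42
eef_pos: [456.6, -88.0, 66.4]
tool_rot: [3.141, 0.0, 2.961]
force: [1.0, 2.0, 3.6]
width: -0.1
gripper_force: 1.8
```

Call:
play_rows:
  deltas: [0,-6,0,0,0,0,0,0,-12,0,0,0,0,0,0,-18,0,0,0,0,0,0,-23,0,0,0,0,0,0,-28,0,0,0,0,0,0,-31,0,0,0,0,0,0,-31,0,0,0,0,0]

```text
clock: 8.3
eef_pos: [450.8, -118.6, 66.2]
tool_rot: [-3.141, -0.0, 2.96]
force: [0.1, 0.5, 1.2]
width: -0.2
gripper_force: 0.0
```

Run:
```python
from h import *
s=read_state();print(s['eef_pos'],s['force'])
a=get_image('wrist')[:,:,::-1];b=get_image('side')[:,:,::-1][130:274,160:352]
cv2.imwrite('pics/w4.png',np.hstack([cv2.resize(a,(400,300)),cv2.resize(b,(400,300))]))
```

```text
[ 450.75923092 -118.62954222   66.16458353] [0.10755293 0.47192052 1.15462709]
```

View pics/w4.png

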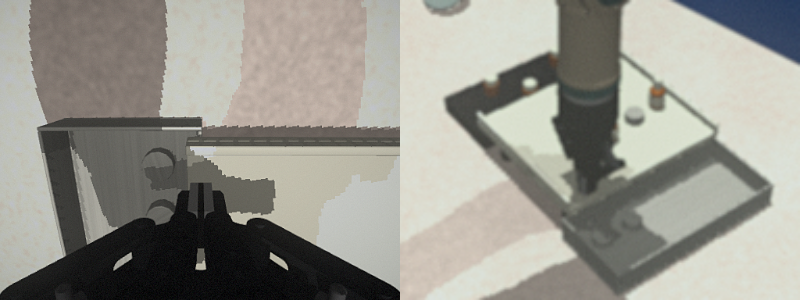

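Pucks 1 and 2 are both in the pan, at (155,165) and (160,208) in the left panel. Next I fly high behind puck3, which sits between the vials, and measure again.

Call:
play_rows:
  deltas: [0,0,-40,0,0,0,0,0,0,-85,0,0,0,0,-10,15,-100,0,0,0,0,-45,45,-100,0,0,0,0,-85,85,-100,0,0,0,0,-120,122,-100,0,0,0,0,-138,142,-100,0,0,0,0,-143,147,-100,0,0,0,0,-143,147,-100,0,0,0,0,-143,147,-100,0,0,0,0]

```text
clock: 9.65
eef_pos: [616.9, -0.9, 166.3]
tool_rot: [-3.14, -0.001, 2.959]
force: [-0.2, -0.7, 0.5]
width: 0.1
gripper_force: 0.0
```

Run:
```python
from h import *
s=read_state();print(s['eef_pos'],s['force'])
a=get_image('wrist')[:,:,::-1]
cv2.imwrite('pics/w5.png',a)
```

```text
[616.90201286  -0.89190939 166.26180179] [-0.16194953 -0.71092971  0.49273821]
```

View pics/w5.png

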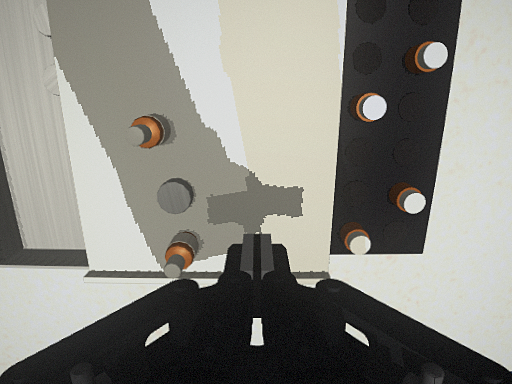

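The wrist view shows puck3's top at (175,195), with vial A's foot at about (160,130) and vial B's at about (186,243).

Run:
```python
from h import *
R=np.array([[.984,-.179],[.179,.984]])
for n,uv,z in[('p3',(175,195),74),('vA',(160,130),60),('vB',(186,243),60),('edge',(68,140),60),('edge',(80,230),60),]:
    w=ray('wrist',uv,z,False);print(n,(R@w).round(1))
print(R@read_state()['eef_pos'][:2])
```

```text
p3 [605.8  45.6]
vA [556.6  33.9]
vB [654.3  47.9]
edge [563.7 -42. ]
edge [642.4 -45.2]
[607.38475327 109.67080349]
```

Call:
play_rows:
  deltas: [1,0,35,0,0,0,0,1,0,75,0,0,0,0,1,0,95,0,0,0,0,1,0,100,0,0,0,0,1,-10,100,0,0,0,0,1,-20,100,0,0,0,0,1,-28,100,0,0,0,0]

```text
clock: 10.58
eef_pos: [612.5, -28.3, 67.3]
tool_rot: [-3.141, 0.002, 2.959]
force: [-0.0, -0.0, -0.2]
width: -0.4
gripper_force: 0.0
```

Call:
play_rows:
  deltas: [0,-7,0,0,0,0,0,0,-14,0,0,0,0,0,0,-21,0,0,0,0,0,0,-28,0,0,0,0,0,0,-35,0,0,0,0,0,0,-42,0,0,0,0,0,0,-49,0,0,0,0,0,0,-56,0,0,0,0,0,0,-63,0,0,0,0,0,0,-70,0,0,0,0,0]

```text
clock: 11.82
eef_pos: [599.5, -96.0, 66.3]
tool_rot: [3.142, 0.0, 2.961]
force: [-0.3, 1.4, 1.1]
width: -0.1
gripper_force: 0.7
```

Call:
play_rows:
  deltas: [0,-7,0,0,0,0,0,0,-14,0,0,0,0,0,0,-20,0,0,0,0,0,0,-26,0,0,0,0,0,0,-32,0,0,0,0,0,0,-38,0,0,0,0,0,0,-44,0,0,0,0,0,0,-48,0,0,0,0,0,0,-48,0,0,0,0,0]

```text
clock: 12.95
eef_pos: [590.5, -143.5, 66.1]
tool_rot: [-3.141, -0.0, 2.96]
force: [-0.4, 0.1, -0.3]
width: 0.2
gripper_force: 0.0
```

Call:
play_rows:
  deltas: [0,5,-30,0,0,0,0,0,5,-75,0,0,0,0,0,5,-120,0,0,0,0,0,20,-155,0,0,0,0,0,60,-170,0,0,0,0,0,110,-170,0,0,0,0,0,160,-170,0,0,0,0,0,200,-170,0,0,0,0,0,220,-170,0,0,0,0,0,220,-170,0,0,0,0]

```text
clock: 14.2
eef_pos: [630.3, 74.7, 236.0]
tool_rot: [-3.142, -0.0, 2.963]
force: [0.2, -0.1, -0.1]
width: 0.0
gripper_force: 0.0
```

Run:
```python
from h import *
s=read_state();print(s['eef_pos'],s['force'])
a=get_image('scene')[:,:,::-1][115:259,160:352];b=get_image('side')[:,:,::-1][130:274,160:352]
cv2.imwrite('pics/w6.png',np.hstack([cv2.resize(a,(400,300)),cv2.resize(b,(400,300))]))
```

```text
[630.29495211  74.67351032 236.03441564] [ 0.23541121 -0.05754564 -0.11872202]
```

View pics/w6.png

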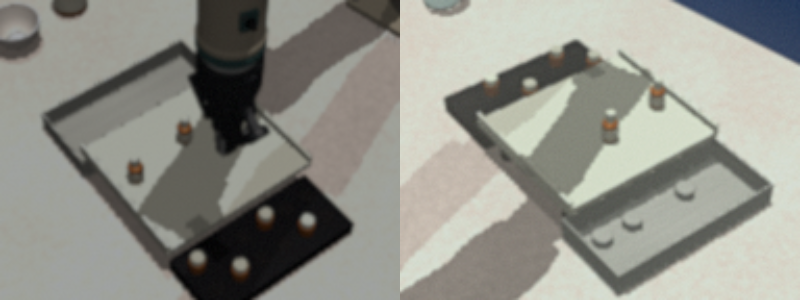

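The side panel shows all three pucks in the pan, at (602,238), (632,222) and (685,190). Both vials are standing on the board and the arm is clear.

```bash
python3 -c "
from cell import *
print(finish_job())"
```

```text
the job is handed in; nothing more can be done
None
```

I pushed all three pucks over the open edge into the catch pan, and the last picture shows both vials still standing on the board; the job was handed in after about 14 s, but no verdict came back.

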